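Stand the ballasted glaze floats on the bat

TASK

Two sealed glaze-density floats lie in the wooden rack; each has a hidden weight in one end, and from outside the two ends look alike. Feel which end of each float is the heavy one, then stand both floats upright, heavy end down, on the round plywood bat and let go, so that they stay standing by themselves. Never let a float topple over or lie lower than it does in the rack, and leave the small dish on the bat and the other pottery and tools where they are.

Things in the scene. Friction and masses are not known exactly. Their poses are not given: they have to be found in the camera images.
- float_a: Sealed plain steel tube, octagonal, 34 mm across flats (flats up, down and to the sides in the rack), 154 mm long over its two low domed ends (domes 2 mm high), 0.21 to 0.28 kg. Origin: middle of the tube; x axis along it. A fixed hidden weight puts the centre of mass about 39 mm from the origin, to +x or -x at random in every start, unseen; the frame does not tell which. In the rack: the float at the rack's x = -54 mm.
- float_b: The second float, same size, look and frame, at the rack's x = +54 mm; its heavy end is drawn independently. Either float, set on its heavy end and let go within about 10 degrees of upright, rights itself and stands with its origin 77 mm above the surface; on its light end it falls over.
- rack: Fixed wooden rack, base board 190 x 146 x 12 mm; origin: centre of its underside. Two cross boards, 9 mm thick, at y = -62 and +62 mm have V notches in which the floats lie level along the rack's y axis (middle within 5 mm of y = 0), axes 60 mm above the table. Between the cross boards there is free room under the floats down to 12 mm; the notch cheeks end about 3 mm under the floats' axes.
- bat: Fixed round plywood disc, 240 mm in diameter, 18 mm thick, flat on the table; origin at the centre of its underside. The floats are to stand on its upper face.
- dish: Small white bowl, 56 mm in diameter, 22 mm high, loose on the bat near its rim, 80 mm from the bat's centre along the bat's +x axis; origin at the centre of its underside. To be left alone.
- cup: Terracotta cup, 60 mm in diameter, 60 mm high, loose on the table between rack and bat or beyond; origin at the centre of its underside. To be left alone.
- stamp: Small turned wooden clay stamp, 32 mm in diameter, 48 mm high, standing on the table on the near side; origin at the centre of its underside. To be left alone.
- rib: Flat round wooden rib (disc), 80 mm in diameter, 7 mm thick, lying on the table near the robot. Origin at the centre of its underside. To be left alone.
- brush: Brush lying on the table near the robot, on the right. To be left alone.
Things that resemble listed ones, but are neither listed nor needed, are in the scene too. Leave any blue look-alike of the float_b alone.

How it is judged:
By the outcome, as a careful person would: the job done as asked, in the order asked, and still so for the second after the job is handed in, with the robot touching nothing.
It also fails if it takes over 72 s, if anything falls off the work surface, if the arm or the gripper's body presses on something with over 40 N, if the wrist force passes 120 N, or if a joint passes its speed limit or range.

ROBOT

A 7-joint arm with a two-finger parallel gripper is mounted at the origin on the work surface. World frame = base frame: x ahead of the robot, y to its left, z up, the work surface at z = 0. Lengths are in m, angles in degrees, forces in N, time in s.
With the tool pointing down it reaches from about 0.4 to 0.875 m from the base axis. Payload 6.5 kg.
Tool frame: the origin (TCP) lies midway between the tips of the shut fingers; the grasp point (between the pads) lies 19 mm behind it (bot.grasp_offset is the distance from the TCP to the grasp point, in m); y points along the fingers, z is the direction in which the jaws open and shut, and the axes are right-handed (so a half turn about y gives the same grasp; the last joint's range is limited). The gripper opens to 85 mm and grips with 20 to 120 N. Pads are 22 mm wide; open, the fingers measure 114 mm over their backs; the gripper's body (76 mm by 85 mm) begins 54 mm behind the grasp point. The pads swing forward as they close: fully open they stand 13 mm farther back than shut.
Start: joints at [-71.402, 30.733, -0.252, 88.115, 0.149, 61.152, -4.079], TCP at [0.248, 0.601, 0.231] pointing down, gripper open.
Joint ranges: [-154.64, 154.64], [-21.42, 123.67], [-72.66, 72.17], [13.99, 137.28], [-74.86, 254.86], [10.95, 109.41], [-158.01, 158.01]. Speed limits (degrees/s): [136.94, 136.94, 180, 180, 180, 180, 180].

INTERFACE

Orientations are given as [roll, pitch, yaw] about the fixed x, y, z axes, in that order (R = Rz(yaw) Ry(pitch) Rx(roll)).
In Python, from workcell import bot, cams gives the robot as it stands.
- The arm moves only by the shell command python3 -m creep 'ROWS' [FORCE]. ROWS is JSON, one flat list of numbers, 7 for each row, row after row: the shift along the world's x, y, z in m, then the turn, a rotation vector about the world's x, y, z in rad, then the opening, from -1 (shut) to 1 (fully open). A call has 1 to 8 rows; each row is the pose to reach, as a shift and turn from the pose commanded when the call began; what a row does not reach only later rows make up. A row lasts 1/10 s, in which the tool goes at most 50 mm and 8.59 degrees, less where a joint would pass 70% of its speed; a pose out of reach is approached as far as the arm can. A call with a gripper value outside its range is refused whole. The fingers move at their own pace and stop on an object; FORCE is the grip in N (left out, the last holds). Time passes only in rows, so rows that repeat a pose let the fingers close. It gives the time, the measured TCP pose, the force and the opening at its end, in the units of the state.
- bot.get_obs(): the state, without advancing time (a new reading comes with each control period).
- cams.grab_frame(name): name is "scene" or "top" or "wrist"; returns (picture, depth): 384x512x3 uint8, blue, green, red; 384x512 float32, m along the optical axis (not along the pixel's ray), 0 where there is no reading.
- cams.get_calibration(name): a dict with "K" (3x3 intrinsics, pixels), "dist_coeffs" ([k1, k2, p1, p2, k3] as OpenCV has them; the pictures are not rectified), "pose" (4x4, takes a point from camera to world coordinates); the wrist camera has in their place "hand_eye" (4x4, takes a point from camera to tool coordinates, whose origin is the TCP and whose axes are the tool frame's). Camera axes: x right, y down, z forward; pixel columns grow to the right and rows downward; lengths in m; the calibration is good to about 2 mm. A picture is of the moment at which its call begins: read the wrist's pose just before it. get_calibration takes no time and is no camera call.
- bot.close_job(): hands the job in, once; it reports no verdict.
Trained networks look in the newest picture that a camera, given by its name, has taken for a name from the list of things; names that differ only in an ending like _2 or _b are one class to them, and where a whole thing is asked for, a point or a joint stands for the part that bears it (a point fixed in the world has none). Each returns a list of dicts, best first, with "conf" (0 to 1); they miss things now and then, are a little off and sometimes report something else, mostly with a low value. They report only what shows in the picture. A call takes as long as a camera call. They do not tell look-alikes from the thing itself.
- cams.search_frame(thing, camera): "point" ([column, row] in pixels, amid what is visible of it).
- cams.silhouettes(thing, camera): "mask" (384x512 bool, what is visible of it) and "point" ([column, row] in pixels, amid what is visible of it).
- cams.pinpoint(thing, camera): "point" ([column, row] in pixels: a listed point, or the origin of a listed thing).
The state is a dict: "clock": time; "q": joint angles; "joint_vel": joint speeds; "effort": joint torques, N m; "tool_pos": TCP position; "ee_rot": TCP orientation; "force": force on the tool from outside, world axes, zero at the start; "wrist_torque": the same for the moment, N m; "width": opening from 0.0 (shut) to 1.0 (fully open).
Only numpy, scipy, OpenCV 4.12 (cv2) and the standard library are available. Lean on these libraries where they do the work, as an engineer would, in place of code of your own. Each camera call takes 0.05 s, during which the arm holds its last target.

## Working session

There is one attempt and no reset: what is moved stays moved. The work goes in short steps, Python scripts to look and compute and a shell command to move; the robot and the scene stay as the last step left them, time stands still between calls to the robot, and variables do not carry over. Pictures are saved under pics/ and viewed, and the job is handed in when it is done.

```bash
ls; mkdir -p pics; python3 - <<'E'
from workcell import bot,cams
import cv2
o=bot.get_obs();print(o)
for n in("scene","top","wrist"):
    p,d=cams.grab_frame(n);cv2.imwrite(f"pics/{n}0.png",p)
    print(n,cams.get_calibration(n))
print(bot.grasp_offset)
E
```

```text
pics
{'clock': 0.0, 'q': array([-71.40134323,  30.77747289,  -0.254192  ,  88.17105991,
         0.14782   ,  61.15041023,  -4.0798404 ]), 'joint_vel': array([-0.03214395,  0.01159686,  0.08485556, -0.03626862,  0.00452123,
        0.03804737,  0.00467011]), 'effort': array([-2.56457533e-04, -5.83402741e+01,  1.04866985e+00, -2.59102643e+01,
        1.23923033e-02,  9.62497259e-03,  5.18609147e-05]), 'tool_pos': array([0.24738158, 0.60040596, 0.2304109 ]), 'ee_rot': array([-9.00984148e+01, -6.29777382e-03, -2.23885511e+01]), 'force': array([-0.38249188,  0.04449732,  0.01431648]), 'wrist_torque': array([0.01830229, 0.00605317, 0.01934637]), 'width': 1.0013435634578702}
scene {'K': array([[483.01630465,   0.        , 255.10735114],
       [  0.        , 483.01630465, 188.17839357],
       [  0.        ,   0.        ,   1.        ]]), 'dist_coeffs': array([0.00287185, 0.        , 0.        , 0.        , 0.        ]), 'pose': array([[ 0.77498813,  0.47468551, -0.41721345,  0.99234269],
       [ 0.6317159 , -0.56293357,  0.5329548 , -0.69837702],
       [ 0.01812247, -0.67659402, -0.7361
[... 502 characters left out ...]
0.98650766,  0.9306154 ],
       [ 0.        ,  0.        ,  0.        ,  1.        ]])}
wrist {'K': array([[269.7691695 ,   0.        , 256.61569631],
       [  0.        , 269.7691695 , 187.10027269],
       [  0.        ,   0.        ,   1.        ]]), 'dist_coeffs': array([0.01993927, 0.        , 0.        , 0.        , 0.        ]), 'hand_eye': array([[ 5.98872292e-04,  9.46711324e-01,  3.22082770e-01,
        -8.27360034e-02],
       [-1.97887478e-05, -3.22082817e-01,  9.46711497e-01,
        -1.43483518e-01],
       [ 9.99999820e-01, -5.73332899e-04, -1.74152243e-04,
        -2.31355597e-04],
       [ 0.00000000e+00,  0.00000000e+00,  0.00000000e+00,
         1.00000000e+00]])}
0.0187
```

View pics/scene0.png

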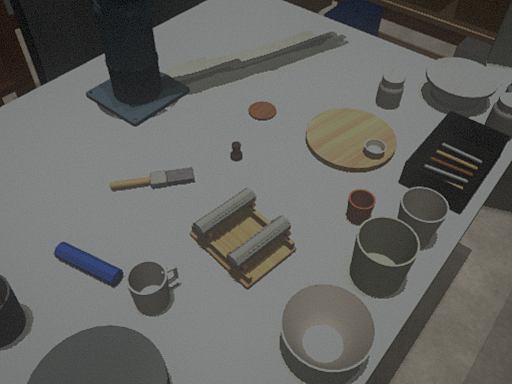

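View pics/top0.png

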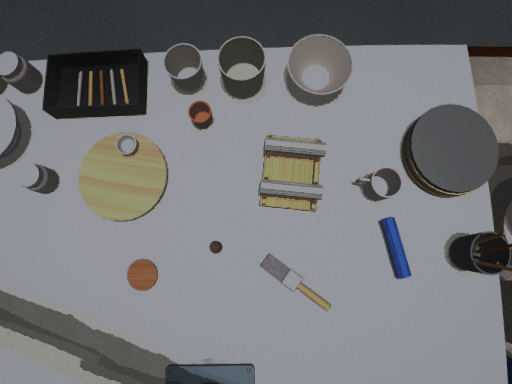

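View pics/wrist0.png

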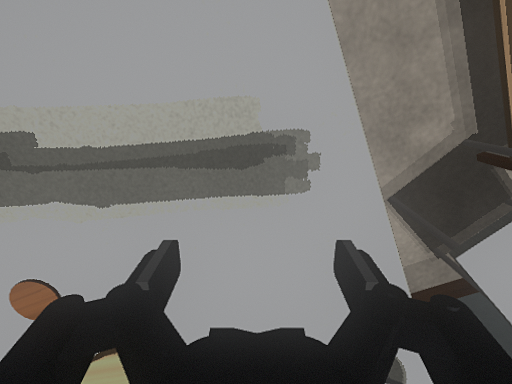

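The floats lie in the rack at top (296,147) and (291,190). The blue tube at top (396,247), scene (88,262), is the look-alike and I leave it alone. The bat is at top (123,176) with the dish at (127,145), and the cup at (200,112). Next I measure them.

```bash
cat > h.py <<'E'
from workcell import bot,cams
import numpy as np,cv2
from scipy.spatial.transform import Rotation as R
def toolT(o):
    T=np.eye(4);T[:3,:3]=R.from_euler('xyz',o['ee_rot'],degrees=True).as_matrix();T[:3,3]=o['tool_pos'];return T
def pose(n,o=None):
    c=cams.get_calibration(n)
    return c['pose'] if n!='wrist' else toolT(o)@c['hand_eye']
def pix2w(n,uv,z,o=None):
    """z: depth along axis array"""
    c=cams.get_calibration(n);uv=np.asarray(uv,float).reshape(-1,1,2)
    p=cv2.undistortPoints(uv,c['K'],c['dist_coeffs']).reshape(-1,2)
    P=np.c_[p,np.ones(len(p))]*np.asarray(z).reshape(-1,1);T=pose(n,o)
    return P@T[:3,:3].T+T[:3,3]
def tri(n1,p1,n2,p2,o1=None,o2=None):
    A=[]
    for n,p,o in((n1,p1,o1),(n2,p2,o2)):
        a=pix2w(n,[p],[0.001],o)[0];b=pix2w(n,[p],[1.0],o)[0];A.append((a,(b-a)/np.linalg.norm(b-a)))
    M=sum(np.eye(3)-np.outer(d,d) for a,d in A);v=sum((np.eye(3)-np.outer(d,d))@a for a,d in A)
    x=np.linalg.solve(M,v);return x,[np.linalg.norm(np.cross(x-a,d)) for a,d in A]
def proj(n,P,o=None):
    c=cams.get_calibration(n);T=np.linalg.inv(pose(n,o))
    r,_=cv2.Rodrigues(T[:3,:3]);return cv2.projectPoints(np.asarray(P,float).reshape(-1,1,3),r,T[:3,3],c['K'],c['dist_coeffs'])[0].reshape(-1,2)
E
python3 - <<'E'
from h import *
res={}
for n in("top","scene"):
    p,d=cams.grab_frame(n)
    for t in("float_a","rack","bat","dish","cup","stamp"):
        for s in cams.silhouettes(t,n)[:4]:
            m=s['mask']&(d>0);ys,xs=np.nonzero(m)
            if len(xs)<20:continue
            W=pix2w(n,np.c_[xs,ys],d[m])
            zt=np.percentile(W[:,2],90);c=np.median(W,0);
            top=W[W[:,2]>zt-.006]
            A=top[:,:2]-top[:,:2].mean(0);u,sv,vt=np.linalg.svd(A,full_matrices=False)
            pr=A@vt.T
            print(n,t,round(s['conf'],2),np.round(s['point']),len(xs),"topz",zt.round(4),"med",c.round(4),"topmean",top.mean(0).round(4),"ang",np.degrees(np.arctan2(vt[0,1],vt[0,0])).round(1),"ext",np.ptp(pr,axis=0).round(3))
    for t in("float_a","rack","bat","dish"):
        print(n,'pin',t,[(np.round(s['point'],1).tolist(),round(s['conf'],2)) for s in cams.pinpoint(t,n)[:4]])
E
```

```text
top float_a 0.97 [293. 146.] 923 topz 0.0786 med [ 0.6319 -0.2263  0.075 ] topmean [ 0.6351 -0.2274  0.0765] ang -97.5 ext [0.151 0.029]
top float_a 0.7 [292. 187.] 827 topz 0.0789 med [ 0.5268 -0.211   0.0759] topmean [ 0.5281 -0.211   0.0767] ang -97.7 ext [0.15 0.03]
top float_a 0.57 [398. 246.] 946 topz 0.0359 med [ 0.3791 -0.4674  0.0319] topmean [ 0.3799 -0.4706  0.0339] ang -167.8 ext [0.148 0.03 ]
top rack 0.86 [293. 173.] 2370 topz 0.0344 med [ 0.58   -0.218   0.0129] topmean [ 0.5742 -0.2237  0.0413] ang -94.8 ext [0.141 0.189]
top bat 0.75 [124. 178.] 5901 topz 0.0203 med [0.5769 0.2243 0.0182] topmean [0.5777 0.2231 0.0183] ang -94.8 ext [0.239 0.235]
top dish 0.73 [126. 145.] 296 topz 0.0409 med [0.6679 0.212  0.0277] topmean [0.6649 0.2098 0.0395] ang -155.4 ext [0.05  0.052]
top cup 0.58 [202. 116.] 494 topz 0.06 med [0.7457 0.0136 0.0329] topmean [0.7356 0.0115 0.0595] ang -174.1 ext [0.057 0.057]
top stamp 0.63 [213. 245.] 127 topz 0.0476 med [ 0.3944 -0.023   0.0438] topmean [ 0.3951 -0.02    0.0459] ang 90.9 ext [0.022 0.022]
top stamp 0.57 [143. 274.] 821 topz 0.0
[... 1381 characters left out ...]
opz 0.0396 med [0.6644 0.2156 0.0302] topmean [0.6656 0.2108 0.0381] ang -71.6 ext [0.056 0.054]
scene dish 0.6 [263. 112.] 421 topz 0.0082 med [0.334  0.1667 0.006 ] topmean [0.3332 0.1675 0.0062] ang -35.6 ext [0.08  0.079]
scene cup 0.66 [359. 208.] 773 topz 0.0589 med [0.7394 0.0072 0.0392] topmean [0.7404 0.0124 0.058 ] ang -69.6 ext [0.063 0.056]
scene stamp 0.54 [236. 153.] 182 topz 0.0454 med [ 0.4035 -0.0259  0.0187] topmean [ 0.3994 -0.0224  0.0444] ang -68.7 ext [0.024 0.022]
scene pin float_a [([87.5, 264.4], 0.85), ([258.6, 238.6], 0.78), ([225.2, 212.1], 0.62)]
scene pin rack [([241.8, 238.9], 0.79)]
scene pin bat [([350.6, 140.2], 0.72)]
scene pin dish [([372.3, 149.5], 0.65)]
```

Both views agree. The floats' centres are at about (0.637,-0.230) and (0.531,-0.214), tops at z≈0.077, axes at yaw 82.5°. The bat's centre is at (0.58,0.22) with its top at 0.018. The blue one, at z≈0.035, lies on the table and is not in the rack. I move over the rack and refine with the wrist camera.

```bash
python3 -m creep '[0.133,-0.328,0.02,0,0,-0.525,1, 0.133,-0.328,0.02,0,0,-0.525,1, 0.133,-0.328,0.02,0,0,-0.525,1, 0.133,-0.328,0.02,0,0,-0.525,1, 0.133,-0.328,0.02,0,0,-0.525,1, 0.133,-0.328,0.02,0,0,-0.525,1, 0.133,-0.328,0.02,0,0,-0.525,1]'
python3 -m creep '[0.2,-0.492,0,0,0,-0.786,1, 0.2,-0.492,0,0,0,-0.786,1, 0.2,-0.492,0,0,0,-0.786,1, 0.2,-0.492,0,0,0,-0.786,1, 0.2,-0.492,0,0,0,-0.786,1, 0.2,-0.492,0,0,0,-0.786,1, 0.2,-0.492,0,0,0,-0.786,1, 0.2,-0.492,0,0,0,-0.786,1]'
python3 -c "
from h import *
print(bot.get_obs())"
```

```text
clock: 1.95
tool_pos: [0.3794, 0.2753, 0.2515]
ee_rot: [-89.9, 0.0, -52.5]
force: [1.6, 0.6, 0.0]
width: 0.997
clock: 2.75
tool_pos: [0.5302, -0.0951, 0.2513]
ee_rot: [-90.0, 0.0, -97.5]
force: [1.1, 1.0, -0.8]
width: 1.002
{'clock': 2.75, 'q': array([-19.88058231,  20.3881216 ,  32.00654153, 105.41937949,
       -12.65030198,  57.68459899,   9.8514494 ]), 'joint_vel': array([ 52.31990523,  29.59981899,   6.09171594, -35.368753  ,
       -18.51696852,  11.732187  ,  62.3647019 ]), 'effort': array([ -3.95989671, -45.28144598,   7.06156254, -21.32763505,
         0.64956933,  -0.11804755,  -1.40844997]), 'tool_pos': array([ 0.53019036, -0.09509577,  0.2513252 ]), 'ee_rot': array([-8.99569645e+01,  2.31326359e-02, -9.74669370e+01]), 'force': array([ 1.1473317 ,  1.01156861, -0.78658337]), 'wrist_torque': array([ 0.0130717 , -0.05758169, -0.00925793]), 'width': 1.001817479617025}
```

```bash
python3 -m creep '[0.03,-0.08,0,0,0,0,1, 0.03,-0.08,0,0,0,0,1, 0.03,-0.08,0,0,0,0,1, 0.03,-0.08,0,0,0,0,1]'
cat > v.py <<'E'
from h import *
import sys
tag=sys.argv[1]
o=bot.get_obs();p,d=cams.grab_frame("wrist");cv2.imwrite(f"pics/w{tag}.png",p)
print(o['clock'],o['tool_pos'].round(4),o['ee_rot'].round(2),o['q'].round(1))
for s in cams.silhouettes("float_a","wrist")[:4]:
    m=s['mask']&(d>0);ys,xs=np.nonzero(m)
    W=pix2w("wrist",np.c_[xs,ys],d[m],o);zt=np.percentile(W[:,2],90);t=W[abs(W[:,2]-zt)<.004]
    (c,sz,a)=cv2.minAreaRect(t[:,:2].astype(np.float32)*1000);vt=np.linalg.svd(t[:,:2]-t[:,:2].mean(0),full_matrices=False)[2]
    print(round(s['conf'],2),np.round(s['point']),'z',zt.round(4),'rect c',np.round(c,1),np.round(sz,1),'ang',np.degrees(np.arctan2(vt[0,1],vt[0,0])).round(1))
E
python3 v.py 1
```

```text
clock: 3.15
tool_pos: [0.5594, -0.1738, 0.2508]
ee_rot: [-90.0, 0.0, -97.6]
force: [-0.3, 0.4, 0.0]
width: 1.003
3.15 [ 0.5594 -0.1738  0.2508] [-90.03   0.   -97.59] [-11.1  25.7  32.4  98.5 -15.5  60.3  18.9]
0.83 [237. 189.] z 0.0785 rect c [ 529.4 -211.4] [150.7  25.2] ang -97.6
0.78 [321. 192.] z 0.0786 rect c [ 636.3 -226.4] [151.8  25.8] ang -97.7
0.56 [199. 326.] z 0.0352 rect c [ 421.9 -462. ] [68.1 25.7] ang -163.6
0.49 [109.  57.] z 0.0474 rect c [396.5 -20.3] [21.6 22.4] ang -23.3
```

View pics/w1.png

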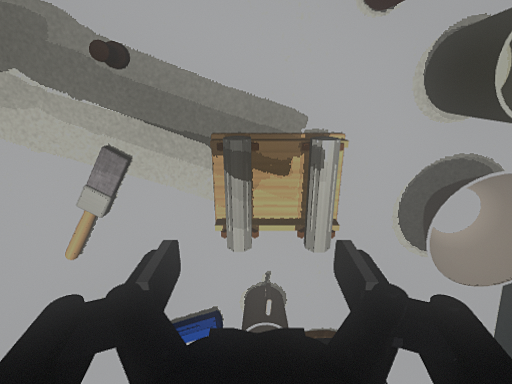

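The two grey tubes at wrist (237,189) and (321,192) lie in the V notches of the rack, so they are the floats. The blue tube at (199,326) is outside the rack and is the look-alike. I confirm this in a crop.

```bash
python3 -c "
import cv2
p=cv2.imread('pics/w1.png')[120:345,170:370];cv2.imwrite('pics/c1.png',cv2.resize(p,None,fx=2.6,fy=2.6,interpolation=cv2.INTER_CUBIC))"
python3 -m creep '[-0.030,-0.038,-0.08,0,0,0,1, -0.030,-0.038,-0.08,0,0,0,1, -0.030,-0.038,-0.08,0,0,0,1]'
```

```text
clock: 3.55
tool_pos: [0.5242, -0.211, 0.1669]
ee_rot: [-90.5, 0.0, -97.6]
force: [-1.2, -0.6, 0.5]
width: 1.001
```

View pics/c1.png

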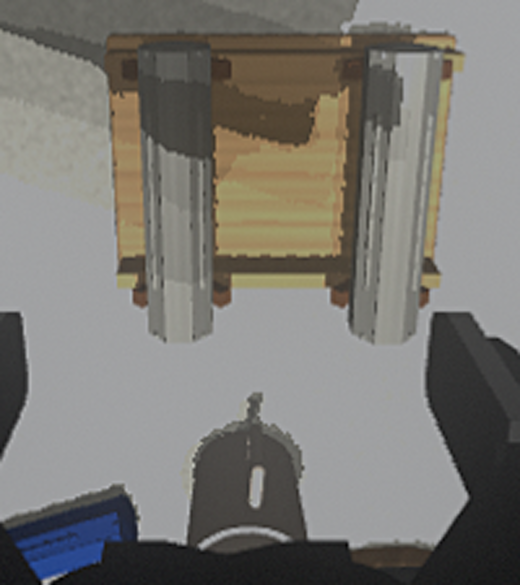

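The crop shows both steel octagonal floats in the notches, with the blue tube outside. I descend on the near float.

```bash
python3 -m creep '[0,0,-0.045,0,0,0,1, 0,0,-0.09,0,0,0,1, 0,0,-0.132,0,0,0,1, 0,0,-0.132,0,0,0,1, 0,0,-0.132,0,0,0,1]' 60; python3 -c "
from h import *
o=bot.get_obs();print(o['tool_pos'],o['ee_rot'],o['q'],o['wrist_torque'],o['force'])"
```

```text
clock: 4.05
tool_pos: [0.5304, -0.2104, 0.0401]
ee_rot: [-90.0, 0.0, -97.4]
force: [0.8, -0.8, 0.1]
width: 1.001
[ 0.5303592  -0.21040422  0.04010364] [-8.99859708e+01  2.57178341e-02 -9.74159740e+01] [ -0.32449647  41.09569141  23.64296653 107.76054269 -26.3215496
  36.55272516  32.1884008 ] [ 0.01107098  0.00403564 -0.04604655] [ 0.8388778  -0.83137258  0.07894217]
```

```bash
cat > s.py <<'E'
from h import *
import time
o=bot.get_obs();T=toolT(o)[:3,:3]
print('t',round(o['clock'],2),'pos',o['tool_pos'].round(4),'rot',o['ee_rot'].round(1),'q',o['q'].round(0),'w',round(o['width'],3))
print('F',o['force'].round(2),'M',o['wrist_torque'].round(3),'M about jaw axis',(T[:,2]@o['wrist_torque']).round(3),'jaw',T[:,2].round(2),'toolx',T[:,0].round(2),'tooly',T[:,1].round(2))
E
python3 -m creep '[0,0,0,0,0,0,-1, 0,0,0,0,0,0,-1, 0,0,0,0,0,0,-1, 0,0,0,0,0,0,-1, 0,0,0,0,0,0,-1, 0,0,0,0,0,0,-1]' 60;python3 s.py
python3 -m creep '[0,0,0.01,0,0,0,-1, 0,0,0.02,0,0,0,-1, 0,0,0.025,0,0,0,-1, 0,0,0.025,0,0,0,-1, 0,0,0.025,0,0,0,-1]' 60;python3 s.py
python3 -m creep '[0,0,0,0,0,0,-1, 0,0,0,0,0,0,-1]' ;python3 s.py
```

```text
clock: 4.65
tool_pos: [0.5298, -0.2114, 0.0405]
ee_rot: [-90.0, 0.0, -97.5]
force: [-3.1, 2.2, 11.1]
width: 0.386
t 4.65 pos [ 0.5298 -0.2114  0.0405] rot [-90.    0.  -97.5] q [ -0.  41.  24. 108. -26.  37.  32.] w 0.386
F [-3.11  2.2  11.05] M [0.341 0.666 0.063] M about jaw axis 0.251 jaw [ 0.99 -0.13  0.  ] toolx [-0.13 -0.99 -0.  ] tooly [ 0.  0. -1.]
clock: 5.15
tool_pos: [0.5296, -0.2113, 0.0641]
ee_rot: [-90.0, 0.0, -97.5]
force: [-0.0, 0.4, -2.3]
width: 0.386
t 5.15 pos [ 0.5296 -0.2113  0.0641] rot [-90.    0.  -97.5] q [ -1.  39.  25. 108. -25.  39.  31.] w 0.386
F [-0.03  0.38 -2.3 ] M [ 0.057 -0.005  0.006] M about jaw axis 0.058 jaw [ 0.99 -0.13  0.  ] toolx [-0.13 -0.99 -0.  ] tooly [ 0.  0. -1.]
clock: 5.35
tool_pos: [0.5293, -0.2113, 0.0636]
ee_rot: [-90.0, 0.0, -97.5]
force: [0.6, 0.3, -2.9]
width: 0.386
t 5.35 pos [ 0.5293 -0.2113  0.0636] rot [-90.    0.  -97.5] q [ -1.  39.  25. 108. -25.  39.  31.] w 0.386
F [ 0.59  0.3  -2.94] M [ 0.064 -0.004 -0.036] M about jaw axis 0.064 jaw [ 0.99 -0.13 -0.  ] toolx [-0.13 -0.99 -0.  ] tooly [-0.  0. -1.]
```

```bash
for i in 1 2 3 4 5; do python3 -m creep '[0,0,0,0,0,0,-1]' >/dev/null;python3 s.py|tail -1; done; python3 v.py 2
```

```text
F [-0.73 -0.48 -2.75] M [ 0.1   -0.053 -0.014] M about jaw axis 0.106 jaw [ 0.99 -0.13 -0.  ] toolx [-0.13 -0.99 -0.  ] tooly [-0.  0. -1.]
F [ 0.16 -0.11 -2.41] M [ 0.053  0.006 -0.035] M about jaw axis 0.052 jaw [ 0.99 -0.13 -0.  ] toolx [-0.13 -0.99 -0.  ] tooly [-0.  0. -1.]
F [ 0.42  0.49 -2.72] M [ 0.093  0.034 -0.034] M about jaw axis 0.088 jaw [ 0.99 -0.13 -0.  ] toolx [-0.13 -0.99  0.  ] tooly [-0. -0. -1.]
F [-0.34  0.3  -1.54] M [ 0.099 -0.006 -0.041] M about jaw axis 0.099 jaw [ 0.99 -0.13 -0.  ] toolx [-0.13 -0.99  0.  ] tooly [-0. -0. -1.]
F [-0.1   0.93 -2.84] M [ 0.137 -0.046 -0.034] M about jaw axis 0.142 jaw [ 0.99 -0.13  0.  ] toolx [-0.13 -0.99  0.  ] tooly [ 0. -0. -1.]
5.85 [ 0.5296 -0.2114  0.064 ] [-90.   -0.  -97.5] [ -1.3  38.9  25.1 107.6 -25.1  39.   31.2]
0.79 [257. 212.] z 0.1019 rect c [ 532.3 -189.1] [106.9  25.8] ang -97.6
0.71 [446. 204.] z 0.0784 rect c [ 637.3 -217.2] [133.3  26.7] ang -97.1
```

View pics/w2.png

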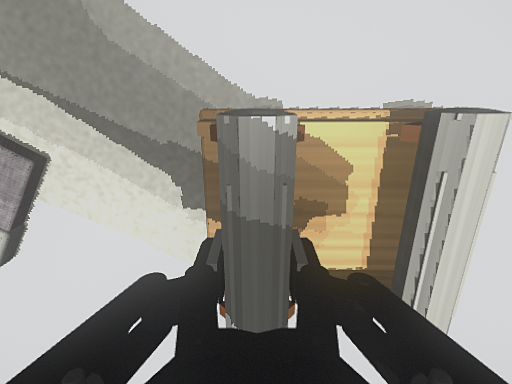

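The mean moment about the jaw axis is +0.087 N·m, which puts the weight about 35 mm toward -y. So the near float's heavy end is -y. I set it back and feel the far float too.

```bash
python3 -m creep '[0,0,-0.012,0,0,0,-1, 0,0,-0.024,0,0,0,-1, 0,0,-0.024,0,0,0,-1, 0,0,-0.024,0,0,0,1, 0,0,-0.024,0,0,0,1, 0,0,-0.024,0,0,0,1, 0,0,-0.024,0,0,0,1, 0,0,-0.024,0,0,0,1]'
python3 -m creep '[0,0,0.05,0,0,0,1, 0,0,0.08,0,0,0,1, 0.05,-0.007,0.08,0,0,0,1, 0.1,-0.013,0.08,0,0,0,1, 0.107,-0.015,0.04,0,0,0,1, 0.107,-0.015,0,0,0,0,1, 0.107,-0.015,0,0,0,0,1,  0.107,-0.015,0,0,0,0,1]'
python3 v.py 3
```

```text
clock: 6.75
tool_pos: [0.5295, -0.2114, 0.0399]
ee_rot: [-90.0, -0.0, -97.5]
force: [-0.2, 0.0, -0.2]
width: 1.0
clock: 7.55
tool_pos: [0.6359, -0.2266, 0.0402]
ee_rot: [-90.1, -0.0, -97.5]
force: [0.1, -0.4, 0.1]
width: 1.002
7.55 [ 0.6359 -0.2266  0.0402] [-9.008e+01 -1.000e-02 -9.753e+01] [ -0.4  49.   24.9  90.9 -26.2  46.   27.9]
0.91 [260. 208.] z 0.0784 rect c [ 639.5 -204.1] [107.   25.8] ang -97.6
0.66 [ 41. 223.] z 0.0779 rect c [ 530.8 -209. ] [146.3  27. ] ang -104.4
```

View pics/w3.png

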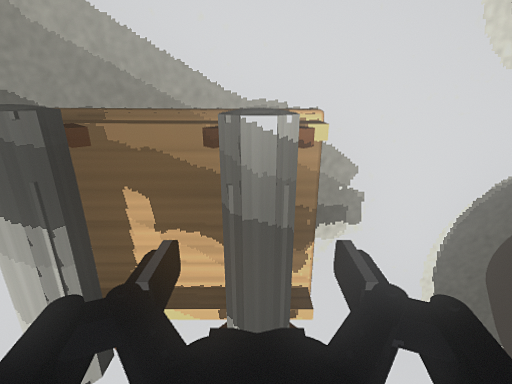

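The far float (260,208) lies centred between the open fingers, and the near one is back in its notches.

```bash
python3 -m creep '[0,0,0,0,0,0,-1, 0,0,0,0,0,0,-1, 0,0,0,0,0,0,-1, 0,0,0,0,0,0,-1, 0,0,0,0,0,0,-1, 0,0,0.01,0,0,0,-1, 0,0,0.02,0,0,0,-1, 0,0,0.025,0,0,0,-1]' 60
for i in 1 2 3 4 5 6 7; do python3 -m creep '[0,0,0,0,0,0,-1]' >/dev/null;python3 s.py|tail -1|cut -c1-80; done; python3 s.py
```

```text
clock: 8.45
tool_pos: [0.637, -0.2266, 0.0663]
ee_rot: [-89.9, -0.0, -97.5]
force: [0.6, -1.5, -2.5]
width: 0.385
F [-0.12 -0.53 -2.66] M [ 0.07  -0.009 -0.015] M about jaw axis 0.07 jaw [ 0.99 
F [-0.6   0.98 -3.62] M [ 0.115 -0.011  0.013] M about jaw axis 0.115 jaw [ 0.99
F [-0.49  0.23 -3.14] M [ 0.142  0.038 -0.001] M about jaw axis 0.136 jaw [ 0.99
F [-0.42 -0.33 -2.98] M [ 0.106 -0.02  -0.001] M about jaw axis 0.108 jaw [ 0.99
F [ 0.57  0.81 -2.62] M [0.085 0.015 0.052] M about jaw axis 0.083 jaw [ 0.99 -0
F [ 0.59 -0.29 -1.84] M [ 0.075 -0.01  -0.044] M about jaw axis 0.075 jaw [ 0.99
F [-0.32  0.33 -2.49] M [ 0.088 -0.041  0.051] M about jaw axis 0.092 jaw [ 0.99
t 9.15 pos [ 0.6365 -0.2264  0.0649] rot [-90.   -0.  -97.5] q [ -1.  47.  26.  91. -25.  48.  27.] w 0.384
F [-0.32  0.33 -2.49] M [ 0.088 -0.041  0.051] M about jaw axis 0.092 jaw [ 0.99 -0.13 -0.  ] toolx [-0.13 -0.99  0.  ] tooly [-0. -0. -1.]
```

Far float: mean +0.097 N·m, so its heavy end is also at -y. I set it back and regrasp with the hand leaning 30° toward the light end (+y), so that after a 90° turn the hand stays 30° above horizontal.

```bash
python3 -m creep '[0,0,-0.012,0,0,0,-1, 0,0,-0.0245,0,0,0,-1, 0,0,-0.0245,0,0,0,-1, 0,0,-0.0245,0,0,0,1, 0,0,-0.0245,0,0,0,1, 0,0,-0.0245,0,0,0,1, 0,0,-0.0245,0,0,0,1, 0,0,-0.0245,0,0,0,1]'
python3 -m creep '[0,0,0.001,-0.13,0.017,0,1, 0,0,0.0015,-0.26,0.034,0,1, 0,0,0.002,-0.39,0.051,0,1, 0,0,0.0025,-0.519,0.068,0,1, 0,0,0.0025,-0.519,0.068,0,1, 0,0,0.0025,-0.519,0.068,0,1]'
python3 s.py; python3 v.py 4
```

```text
clock: 9.95
tool_pos: [0.6365, -0.2264, 0.0405]
ee_rot: [-90.0, -0.0, -97.5]
force: [-0.1, -0.7, -0.3]
width: 0.999
clock: 10.55
tool_pos: [0.6368, -0.2249, 0.0423]
ee_rot: [-90.1, -30.0, -97.3]
force: [-0.7, -0.6, -0.1]
width: 1.002
t 10.55 pos [ 0.6368 -0.2249  0.0423] rot [-90.1 -30.  -97.3] q [-27.  59.  45.  94. -12.  40.   4.] w 1.002
F [-0.73 -0.61 -0.07] M [ 0.436 -0.038 -0.003] M about jaw axis 0.437 jaw [ 0.99 -0.13 -0.  ] toolx [-0.11 -0.86  0.5 ] tooly [-0.06 -0.5  -0.87]
10.55 [ 0.6368 -0.2249  0.0423] [-90.08 -29.97 -97.28] [-27.4  59.3  45.4  94.2 -12.4  40.4   3.6]
0.91 [ 40. 253.] z 0.0772 rect c [ 536.2 -188.1] [62.7 21.7] ang -109.5
0.77 [258. 224.] z 0.0781 rect c [ 637.1 -221. ] [143.5  25.8] ang -97.7
```

View pics/w4.png

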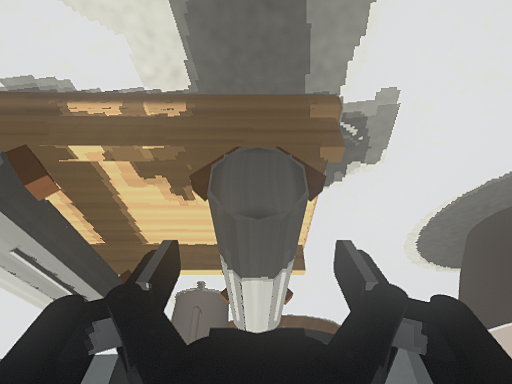

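```bash
python3 -m creep '[0,0,0,0,0,0,-1, 0,0,0,0,0,0,-1, 0,0,0,0,0,0,-1, 0,0,0,0,0,0,-1, 0,0,0,0,0,0,-1, 0,0,0.02,0,0,0,-1, 0,0,0.05,0,0,0,-1, 0,0,0.09,0,0,0,-1]' 80
python3 -m creep '[0,0,0.05,0,0,0,-1, 0,0,0.1,0.13,-0.017,0,-1, 0,0.03,0.12,0.26,-0.034,0,-1, 0,0.07,0.12,0.389,-0.051,0,-1, -0.01,0.11,0.12,0.519,-0.069,0,-1, -0.02,0.15,0.12,0.649,-0.086,0,-1, -0.03,0.19,0.12,0.778,-0.103,0,-1, -0.04,0.23,0.12,0.908,-0.12,0,-1]'
python3 s.py; python3 v.py 5
```

```text
clock: 11.45
tool_pos: [0.6352, -0.2255, 0.133]
ee_rot: [-90.2, -29.9, -97.4]
force: [0.7, 0.7, -1.9]
width: 0.385
clock: 12.25
tool_pos: [0.5959, 0.0044, 0.2548]
ee_rot: [-89.8, 22.8, -97.5]
force: [-0.4, -0.6, -3.0]
width: 0.38
t 12.25 pos [0.5959 0.0044 0.2548] rot [-89.8  22.8 -97.5] q [-15.  28.  31.  99. -41.  66.  26.] w 0.38
F [-0.41 -0.6  -3.04] M [-0.551  0.086 -0.029] M about jaw axis -0.558 jaw [ 0.99 -0.13  0.  ] toolx [-0.12 -0.91 -0.39] tooly [ 0.05  0.38 -0.92]
12.25 [0.5959 0.0044 0.2548] [-89.84  22.76 -97.46] [-15.   27.6  31.1  98.9 -40.6  65.9  26. ]
0.94 [258. 220.] z 0.3335 rect c [598.7  27.1] [19.4 33.9] ang -7.4
```

View pics/w5.png

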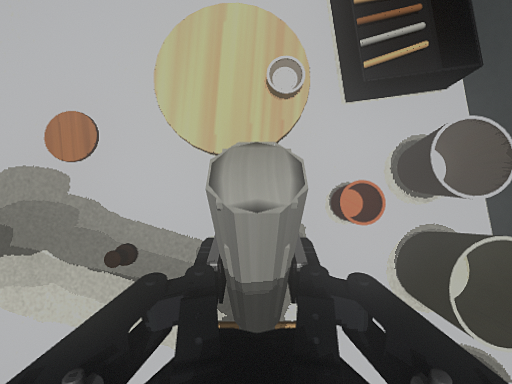

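The wrist picture shows the float firmly held (258,220), the bat at (232,78), the dish at (285,76) and the cup at (362,202). I continue to the bat while finishing the turn.

```bash
python3 -m creep '[-0.005,0.04,0,0.13,-0.017,0,-1, -0.015,0.085,0,0.26,-0.034,0,-1, -0.025,0.13,0,0.39,-0.051,0,-1, -0.03,0.175,0,0.52,-0.068,0,-1, -0.035,0.22,0,0.645,-0.085,0,-1, -0.04,0.26,0,0.645,-0.085,0,-1, -0.049,0.297,0,0.645,-0.085,0,-1, -0.049,0.297,0,0.645,-0.085,0,-1]'
python3 s.py
```

```text
clock: 13.15
tool_pos: [0.5415, 0.3098, 0.2565]
ee_rot: [-90.0, 60.2, -96.6]
force: [-0.4, 1.0, -3.0]
width: 0.382
t 13.15 pos [0.5415 0.3098 0.2565] rot [-90.   60.2 -96.6] q [ 10.  31. -22. 114. -75.  49.  45.] w 0.382
F [-0.36  1.   -2.95] M [-1.339  0.137  0.05 ] M about jaw axis -1.346 jaw [ 0.99 -0.12 -0.  ] toolx [-0.06 -0.49 -0.87] tooly [ 0.1   0.86 -0.5 ]
```

```bash
python3 -m creep '[0,0,-0.06,0,0,0,-1, 0,0,-0.06,0,0,0,-1, 0,0,-0.06,0,0,0,-1]'
python3 s.py; cat > sc.py <<'E'
from h import *
import sys
p,d=cams.grab_frame("scene");cv2.imwrite(f"pics/s{sys.argv[1]}.png",cv2.resize(p,(800,600)))
E
python3 sc.py 6
```

```text
clock: 13.45
tool_pos: [0.5472, 0.2988, 0.1911]
ee_rot: [-90.5, 59.7, -98.1]
force: [-0.1, 0.3, -2.2]
width: 0.381
t 13.45 pos [0.5472 0.2988 0.1911] rot [-90.5  59.7 -98.1] q [ 16.  40. -29. 114. -74.  42.  51.] w 0.381
F [-0.14  0.27 -2.21] M [-1.299  0.19  -0.004] M about jaw axis -1.313 jaw [ 0.99 -0.13 -0.  ] toolx [-0.07 -0.5  -0.86] tooly [ 0.11  0.86 -0.5 ]
```

View pics/s6.png

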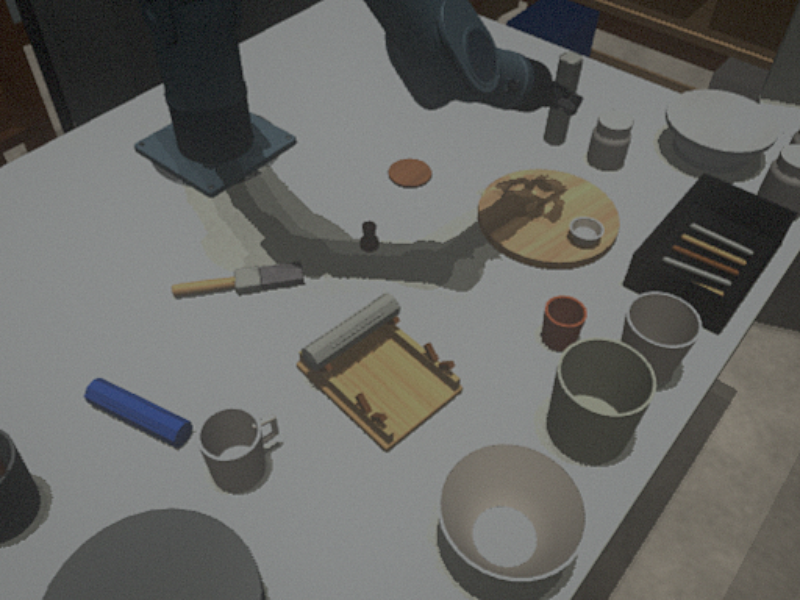

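The scene picture shows the float upright in the gripper at (563,98), over the rear-left part of the bat. The other float is still in the rack. I lower.

```bash
python3 -m creep '[0,0,-0.03,0,0,0,-1, 0,0,-0.06,0,0,0,-1, 0,0,-0.085,0,0,0,-1, 0,0,-0.085,0,0,0,-1, 0,0,-0.085,0,0,0,-1]'
python3 s.py; cat > fl.py <<'E'
from h import *
import sys
for n in ("scene","top"):
    p,d=cams.grab_frame(n)
    cv2.imwrite(f"pics/{n[0]}{sys.argv[1]}.png",p)
    for s in cams.silhouettes("float_a",n)[:4]:
        m=s['mask']&(d>0);ys,xs=np.nonzero(m);W=pix2w(n,np.c_[xs,ys],d[m])
        print(n,round(s['conf'],2),np.round(s['point']),'min',np.percentile(W,3,axis=0).round(4),'med',np.median(W,0).round(4),'max',np.percentile(W,97,axis=0).round(4))
        if W[:,2].max()>.13:
            vt=np.linalg.svd(W-W.mean(0),full_matrices=False)[2];a=vt[0]*np.sign(vt[0,2]);print('  axis',a.round(3),'tilt',np.degrees(np.arccos(a[2])).round(1))
E
python3 fl.py 7; python3 -c "
import cv2
p=cv2.imread('pics/s7.png')[20:170,260:460];cv2.imwrite('pics/s7c.png',cv2.resize(p,(800,600)))"
```

```text
clock: 14.0
tool_pos: [0.5485, 0.3008, 0.1098]
ee_rot: [-89.8, 59.8, -97.3]
force: [-0.6, 0.5, -0.9]
width: 0.385
t 14.0 pos [0.5485 0.3008 0.1098] rot [-89.8  59.8 -97.3] q [ 21.  52. -35. 113. -74.  33.  61.] w 0.385
F [-0.55  0.47 -0.94] M [-1.313  0.177  0.006] M about jaw axis -1.325 jaw [ 0.99 -0.13  0.  ] toolx [-0.06 -0.5  -0.86] tooly [ 0.11  0.86 -0.5 ]
scene 0.79 [226. 213.] min [ 0.5145 -0.2867  0.0531] med [ 0.5376 -0.2212  0.0727] max [ 0.5542 -0.1429  0.0785]
scene 0.74 [355.  82.] min [0.5286 0.2641 0.0006] med [0.5533 0.2718 0.143 ] max [0.565  0.3654 0.1869]
  axis [ 0.128 -0.355  0.926] tilt 22.2
scene 0.71 [ 89. 265.] min [ 0.3137 -0.4996  0.0083] med [ 0.3917 -0.4748  0.0301] max [ 0.4573 -0.4473  0.0358]
top 0.96 [ 70. 181.] min [0.5289 0.2661 0.1163] med [0.544  0.274  0.1763] max [0.5617 0.2978 0.1897]
  axis [-0.095  0.032  0.995] tilt 5.8
top 0.91 [294. 184.] min [ 0.5063 -0.2823  0.0648] med [ 0.5277 -0.2201  0.0758] max [ 0.5484 -0.1445  0.0798]
  axis [0.176 0.983 0.055] tilt 86.9
```

View pics/s7c.png

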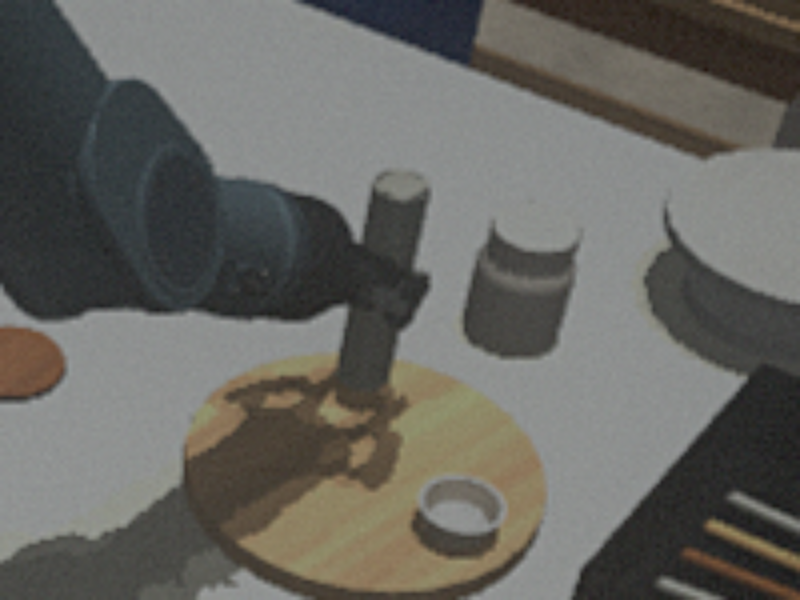

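```bash
python3 - <<'E'
from h import *
for xy in((.546,.284),(.546,.278),(.546,.290)): print(proj("scene",[[*xy,.187],[*xy,.033]]).round(1).tolist(), proj("top",[[*xy,.187]]).round(1).tolist())
p=cv2.imread('pics/t7.png')[120:240,10:170];cv2.imwrite('pics/t7c.png',cv2.resize(p,(800,600)))
E
```

```text
[[360.1, 65.3], [350.0, 114.0]] [[66.0, 178.4]]
[[358.8, 66.4], [348.9, 115.0]] [[68.6, 178.3]]
[[361.3, 64.3], [351.2, 112.9]] [[63.3, 178.5]]
```

View pics/t7c.png

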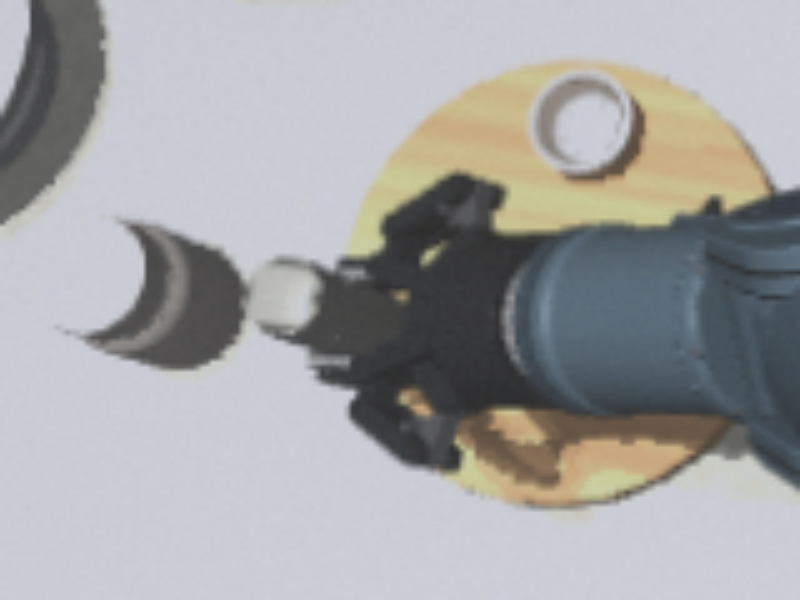

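Projecting a truly vertical float here gives top (360,65) and bottom (350,114) in the scene view. I observe about (360,66) and (351,117), so it is upright, about 14 mm above the bat. I lower to contact.

```bash
python3 -m creep '[0,0,-0.006,0,0,0,-1, 0,0,-0.011,0,0,0,-1, 0,0,-0.012,0,0,0,-1, 0,0,-0.012,0,0,0,-1]'; python3 s.py|tail -1|cut -c1-60
python3 -m creep '[0,0,-0.001,0,0,0,-1, 0,0,-0.0015,0,0,0,-1]'
python3 -m creep '[0,0,-0.001,0,0,0,-1, 0,0,-0.0015,0,0,0,-1]'
```

```text
clock: 14.6
tool_pos: [0.5474, 0.3005, 0.0957]
ee_rot: [-90.1, 59.8, -97.6]
force: [0.0, 0.1, -3.4]
width: 0.387
F [ 0.01  0.09 -3.42] M [-1.378  0.21   0.004] M about jaw a
clock: 14.8
tool_pos: [0.5476, 0.3006, 0.0945]
ee_rot: [-90.0, 59.8, -97.5]
force: [-0.5, 0.7, -2.6]
width: 0.383
clock: 15.0
tool_pos: [0.5477, 0.3012, 0.0943]
ee_rot: [-89.9, 59.9, -97.4]
force: [-2.2, -4.5, 6.9]
width: 0.385
```

Contact at z≈0.0943, as expected. I ease up, release, and back off along the tool axis.

```bash
python3 -m creep '[0,0,0.001,0,0,0,-1, 0,0,0.001,0,0,0,-1]'
python3 -m creep '[0,0,0,0,0,0,0.2, 0,0,0,0,0,0,0.5, 0,0,0,0,0,0,1, 0,0,0,0,0,0,1, 0,0,0,0,0,0,1]'
python3 fl.py 8;python3 -c "
import cv2
p=cv2.imread('pics/s8.png')[20:170,260:460];cv2.imwrite('pics/s8c.png',cv2.resize(p,(800,600)))"
```

```text
clock: 15.2
tool_pos: [0.5476, 0.3008, 0.0944]
ee_rot: [-89.9, 59.8, -97.5]
force: [0.2, -0.8, 0.8]
width: 0.38
clock: 15.7
tool_pos: [0.5475, 0.3006, 0.094]
ee_rot: [-90.0, 59.8, -97.5]
force: [0.6, 0.4, -0.5]
width: 0.994
scene 0.94 [ 89. 266.] min [ 0.3151 -0.4984  0.0102] med [ 0.3944 -0.4742  0.0304] max [ 0.4576 -0.4467  0.0357]
scene 0.88 [355.  84.] min [0.53   0.2647 0.0195] med [0.5522 0.2728 0.1303] max [0.5643 0.298  0.1713]
  axis [ 0.04  -0.025  0.999] tilt 2.7
scene 0.69 [225. 214.] min [ 0.5133 -0.2868  0.0523] med [ 0.5376 -0.2203  0.0724] max [ 0.5545 -0.1432  0.0787]
top 0.66 [300. 186.] min [ 0.5104 -0.2824  0.0692] med [ 0.5305 -0.23    0.0766] max [ 0.5483 -0.1521  0.0801]
top 0.56 [ 77. 182.] min [0.528  0.2674 0.0866] med [0.542  0.2755 0.1535] max [0.5607 0.2981 0.1732]
  axis [0.086 0.151 0.985] tilt 10.0
```

View pics/s8c.png

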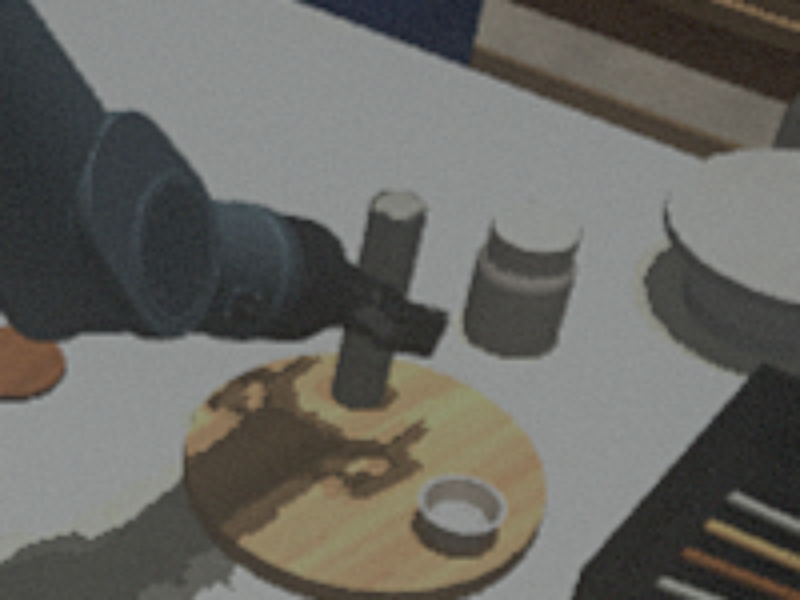

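It stands released. I retreat along the tool axis.

```bash
python3 -m creep '[-0.0011,-0.0086,0.005,0,0,0,1, -0.0034,-0.0257,0.015,0,0,0,1, -0.0057,-0.043,0.025,0,0,0,1, -0.008,-0.06,0.035,0,0,0,1, -0.0114,-0.0858,0.05,0,0,0,1, -0.015,-0.115,0.08,0,0,0,1, -0.015,-0.13,0.12,0,0,0,1, -0.015,-0.13,0.13,0,0,0,1]'
python3 s.py;python3 fl.py 9
```

```text
clock: 16.7
tool_pos: [0.5346, 0.1674, 0.2272]
ee_rot: [-89.4, 59.6, -97.3]
force: [0.5, 0.1, -0.5]
width: 1.002
t 16.7 pos [0.5346 0.1674 0.2272] rot [-89.4  59.6 -97.3] q [ 31.  36. -29. 114. -60.  52.  46.] w 1.002
F [ 0.48  0.09 -0.52] M [-0.895  0.098 -0.03 ] M about jaw axis -0.901 jaw [ 0.99 -0.14  0.01] toolx [-0.06 -0.5  -0.86] tooly [ 0.12  0.85 -0.51]
scene 0.84 [ 88. 264.] min [ 3.115e-01 -4.995e-01  2.000e-04] med [ 0.3903 -0.4748  0.0299] max [ 0.4577 -0.4461  0.0357]
scene 0.73 [354.  94.] min [0.5349 0.2653 0.0278] med [0.5526 0.2709 0.1089] max [0.5637 0.2869 0.1709]
  axis [-0.015  0.034  0.999] tilt 2.1
scene 0.56 [226. 216.] min [ 0.5129 -0.2867  0.0454] med [ 0.5374 -0.219   0.0724] max [ 0.5543 -0.1412  0.0783]
top 0.78 [ 83. 186.] min [0.5274 0.2653 0.0325] med [0.5404 0.2716 0.1371] max [0.559  0.294  0.1733]
  axis [0.048 0.077 0.996] tilt 5.2
top 0.74 [396. 245.] min [ 0.3125 -0.4944  0.0109] med [ 0.3829 -0.4674  0.0323] max [ 0.4506 -0.4434  0.0373]
top 0.65 [306. 187.] min [ 0.5055 -0.2828  0.0613] med [ 0.5231 -0.2481  0.0757] max [ 0.5421 -0.2098  0.08  ]
  axis [-0.088  0.396  0.914] tilt 23.9
```

View pics/s9.png

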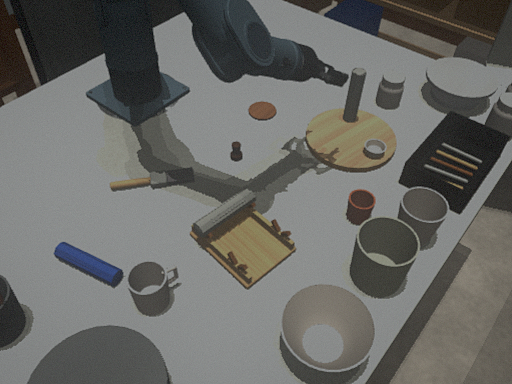

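The first float stands free at scene (355,95) with the dish untouched. I go back for the second float.

```bash
python3 -m creep '[0,-0.02,0.01,-0.13,0.017,0,1, 0,-0.05,0.01,-0.26,0.034,0,1, 0,-0.08,0.01,-0.389,0.051,0,1, 0,-0.12,0.01,-0.519,0.069,0,1, 0,-0.16,0.01,-0.649,0.086,0,1, 0,-0.2,0.01,-0.778,0.103,0,1, 0,-0.24,0.01,-0.908,0.12,0,1, 0,-0.28,0.01,-1.038,0.137,0,1]'
python3 -m creep '[0,-0.04,0,-0.13,0.017,0,1, 0,-0.08,0,-0.26,0.034,0,1, 0,-0.1,0,-0.389,0.051,0,1, 0,-0.1,0,-0.519,0.069,0,1, 0,-0.1,-0.03,-0.519,0.069,0,1, 0,-0.1,-0.06,-0.519,0.069,0,1, 0,-0.1,-0.06,-0.519,0.069,0,1]'
python3 s.py; python3 v.py 10
```

```text
clock: 17.7
tool_pos: [0.5322, -0.1103, 0.2329]
ee_rot: [-90.1, -0.5, -97.4]
force: [-0.2, 0.9, -1.3]
width: 1.001
clock: 18.4
tool_pos: [0.5292, -0.2077, 0.1689]
ee_rot: [-90.7, -30.3, -97.0]
force: [-0.6, -0.2, -0.3]
width: 1.003
t 18.4 pos [ 0.5292 -0.2077  0.1689] rot [-90.7 -30.3 -97. ] q [ -7.  30.   9. 108.  33.  52. -30.] w 1.003
F [-0.57 -0.24 -0.33] M [ 0.456 -0.074  0.007] M about jaw axis 0.461 jaw [ 0.99 -0.13 -0.01] toolx [-0.11 -0.86  0.5 ] tooly [-0.07 -0.5  -0.86]
18.4 [ 0.5292 -0.2077  0.1689] [-90.72 -30.27 -96.98] [ -7.3  30.    8.9 107.9  33.2  51.9 -29.6]
0.71 [206. 245.] z 0.0353 rect c [ 406.5 -462.8] [98.5 21.8] ang -167.7
0.69 [261. 106.] z 0.0784 rect c [ 529.7 -210.7] [151.3  25.8] ang -97.6
```

View pics/w10.png

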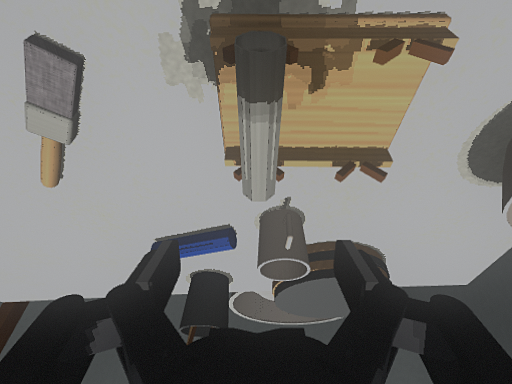

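The second float is at wrist (261,106), centre (0.530,-0.211), unmoved. I descend and grasp.

```bash
python3 -m creep '[0.0005,-0.002,-0.045,0,0,0,1, 0.0005,-0.002,-0.085,0,0,0,1, 0.0005,-0.002,-0.126,0,0,0,1, 0.0005,-0.002,-0.126,0,0,0,1, 0.0005,-0.002,-0.126,0,0,0,1]';python3 s.py; python3 v.py 11
```

```text
clock: 19.0
tool_pos: [0.5337, -0.2119, 0.0494]
ee_rot: [-90.0, -30.3, -97.5]
force: [0.3, -0.0, 0.2]
width: 1.002
t 19.0 pos [ 0.5337 -0.2119  0.0494] rot [-90.  -30.3 -97.5] q [ -8.  42.  11. 109.  37.  40. -39.] w 1.002
F [ 0.31 -0.04  0.2 ] M [ 0.467 -0.134 -0.031] M about jaw axis 0.481 jaw [ 0.99 -0.13  0.  ] toolx [-0.11 -0.86  0.5 ] tooly [-0.07 -0.5  -0.86]
19.0 [ 0.5337 -0.2119  0.0494] [-89.98 -30.28 -97.52] [ -8.2  42.1  10.8 109.3  37.4  39.6 -38.8]
0.97 [197. 315.] z 0.0338 rect c [ 421.6 -459.2] [68.2 22.7] ang -168.2
0.79 [249. 215.] z 0.0781 rect c [ 529.9 -208.6] [149.1  25.8] ang -97.6
```

View pics/w11.png

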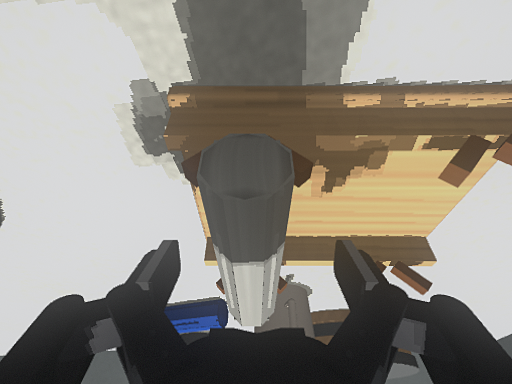

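```bash
python3 -m creep '[-0.0037,0.002,-0.007,0,0,0,1, -0.0037,0.002,-0.007,0,0,0,1, -0.0037,0.002,-0.007,0,0,0,1]';python3 -m creep '[0,0,0,0,0,0,-1, 0,0,0,0,0,0,-1, 0,0,0,0,0,0,-1, 0,0,0,0,0,0,-1, 0,0,0,0,0,0,-1, 0,0,0.02,0,0,0,-1, 0,0,0.05,0,0,0,-1, 0,0,0.09,0,0,0,-1]' 80
python3 s.py
```

```text
clock: 19.4
tool_pos: [0.5295, -0.2093, 0.0417]
ee_rot: [-90.0, -30.2, -97.5]
force: [0.7, 0.4, -0.0]
width: 1.0
clock: 20.2
tool_pos: [0.5276, -0.2089, 0.1302]
ee_rot: [-90.3, -30.2, -97.3]
force: [1.1, -0.5, -1.7]
width: 0.387
t 20.2 pos [ 0.5276 -0.2089  0.1302] rot [-90.3 -30.2 -97.3] q [ -7.  33.   9. 109.  35.  47. -33.] w 0.387
F [ 1.07 -0.47 -1.75] M [ 0.814 -0.147  0.076] M about jaw axis 0.826 jaw [ 0.99 -0.13 -0.  ] toolx [-0.11 -0.86  0.5 ] tooly [-0.07 -0.5  -0.86]
```

```bash
python3 -m creep '[0,0,0.05,0,0,0,-1, 0,0,0.1,0.13,-0.017,0,-1, 0,0.02,0.13,0.26,-0.034,0,-1, 0,0.05,0.13,0.389,-0.051,0,-1, 0,0.08,0.13,0.519,-0.069,0,-1, 0,0.11,0.13,0.649,-0.086,0,-1, 0,0.14,0.13,0.778,-0.103,0,-1, 0,0.17,0.13,0.908,-0.12,0,-1]'; python3 s.py
python3 -m creep '[0.003,0.03,0,0.13,-0.017,0,-1, 0.006,0.06,0,0.26,-0.034,0,-1, 0.009,0.09,0,0.39,-0.051,0,-1, 0.012,0.13,0,0.52,-0.068,0,-1, 0.015,0.17,0,0.649,-0.086,0,-1, 0.017,0.2,0,0.649,-0.086,0,-1, 0.017,0.2,0,0.649,-0.086,0,-1]'
python3 s.py; python3 fl.py 12
```

```text
clock: 21.0
tool_pos: [0.5291, -0.0386, 0.2613]
ee_rot: [-90.0, 22.5, -97.5]
force: [-0.4, 1.2, -2.7]
width: 0.387
t 21.0 pos [ 0.5291 -0.0386  0.2613] rot [-90.   22.5 -97.5] q [ 19.  20.  -8. 105. -23.  60.  17.] w 0.387
F [-0.38  1.24 -2.75] M [-0.506  0.113  0.004] M about jaw axis -0.516 jaw [ 0.99 -0.13  0.  ] toolx [-0.12 -0.92 -0.38] tooly [ 0.05  0.38 -0.92]
clock: 21.7
tool_pos: [0.5438, 0.1647, 0.2604]
ee_rot: [-90.4, 59.9, -97.5]
force: [0.5, 0.6, -1.1]
width: 0.388
t 21.7 pos [0.5438 0.1647 0.2604] rot [-90.4  59.9 -97.5] q [ 27.  32. -24. 112. -61.  58.  43.] w 0.388
F [ 0.52  0.57 -1.08] M [-1.188e+00  1.900e-01  1.000e-03] M about jaw axis -1.202 jaw [ 0.99 -0.13 -0.  ] toolx [-0.07 -0.5  -0.87] tooly [ 0.11  0.86 -0.5 ]
scene 0.92 [334.  56.] min [ 0.3464  0.1112 -0.0011] med [0.5492 0.1337 0.2536] max [0.5605 0.5707 0.3344]
  axis [ 0.397 -0.727  0.561] tilt 55.9
scene 0.78 [ 89. 264.] min [ 0.3163 -0.4994  0.0115] med [ 0.3923 -0.4749  0.0307] max [ 0.4576 -0.448   0.0359]
scene 0.66 [351.  92.] min [0.5337 0.2646 0.0288] med [0.553  0.2709 0.1115] max [0.5638 0.2892 0.1708]
  axis [-0.017  0.043  0.999] tilt 2.7
top 0.95 [398. 248.] min [ 0.3124 -0.4926  0.0135] med [ 0.3785 -0.4668  0.0324] max [ 0.4481 -0.4436  0.0371]
top 0.94 [109. 164.] min [0.526  0.1242 0.2538] med [0.5394 0.1329 0.3305] max [0.5569 0.1556 0.3366]
  axis [-0.08  -0.19   0.978] tilt 11.9
top 0.57 [ 82. 187.] min [0.5277 0.2657 0.0177] med [0.5416 0.2726 0.1303] max [0.5615 0.328  0.1733]
  axis [-0.036 -0.055  0.998] tilt 3.8
```

View pics/s12.png

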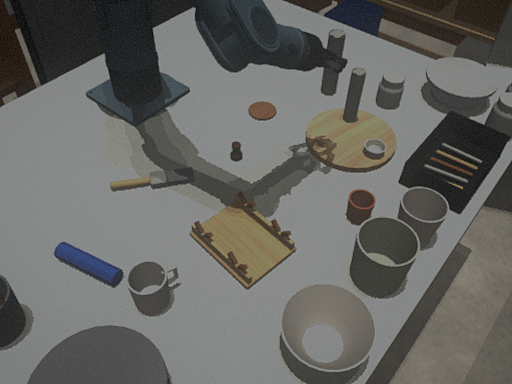

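The second float (335,62) hangs upright over the bat, clear of the first (355,95). I lower it beside the first.

```bash
python3 -m creep '[0.003,0.02,0,0,0,0,-1, 0.003,0.02,-0.04,0,0,0,-1, 0.003,0.02,-0.08,0,0,0,-1, 0.003,0.02,-0.12,0,0,0,-1, 0.003,0.02,-0.15,0,0,0,-1, 0.003,0.02,-0.15,0,0,0,-1, 0.003,0.02,-0.15,0,0,0,-1]';python3 s.py;python3 fl.py 13; python3 - <<'E'
from h import *
o=bot.get_obs();xy=o['tool_pos'][:2]-[.0022,.0163];zg=o['tool_pos'][2]+.0095
print(xy,proj("scene",[[*xy,zg+.067],[*xy,zg-.087]]).round(1).tolist())
p=cv2.imread('pics/s13.png')[20:170,260:460];cv2.imwrite('pics/s13c.png',cv2.resize(p,(800,600)))
E
```

```text
clock: 22.6
tool_pos: [0.5499, 0.18, 0.1116]
ee_rot: [-90.0, 59.8, -97.6]
force: [0.5, 0.6, -1.6]
width: 0.385
t 22.6 pos [0.5499 0.18   0.1116] rot [-90.   59.8 -97.6] q [ 26.  49. -25. 112. -65.  47.  59.] w 0.385
F [ 0.52  0.6  -1.6 ] M [-1.222  0.19  -0.049] M about jaw axis -1.236 jaw [ 0.99 -0.13  0.  ] toolx [-0.07 -0.5  -0.86] tooly [ 0.11  0.86 -0.5 ]
scene 0.94 [331. 106.] min [0.5329 0.1421 0.037 ] med [0.5543 0.1491 0.1494] max [0.5661 0.1745 0.1863]
  axis [ 0.042 -0.106  0.994] tilt 6.5
scene 0.83 [ 86. 266.] min [ 0.3141 -0.4997  0.009 ] med [ 0.3913 -0.4751  0.0303] max [ 0.4573 -0.4469  0.0358]
scene 0.68 [354.  93.] min [0.5116 0.265  0.002 ] med [0.5522 0.2716 0.1061] max [0.564  0.3553 0.171 ]
  axis [ 0.159 -0.421  0.893] tilt 26.8
top 0.93 [396. 236.] min [ 0.3588 -0.4859  0.0041] med [ 0.4054 -0.4616  0.0319] max [ 0.4528 -0.4425  0.037 ]
  axis [-0.052  0.35   0.935] tilt 20.7
top 0.9 [ 83. 184.] min [0.5277 0.2656 0.0261] med [0.5411 0.2721 0.1319] max [0.5602 0.2976 0.173 ]
  axis [0.015 0.044 0.999] tilt 2.7
top 0.65 [127. 176.] min [0.5299 0.1433 0.0957] med [0.5449 0.1522 0.1804] max [0.565  0.175  0.1896]
  axis [-0.164 -0.044  0.985] tilt 9.8
[0.5481476  0.16412174] [[334.8, 86.5], [326.6, 135.8]]
```

View pics/s13c.png

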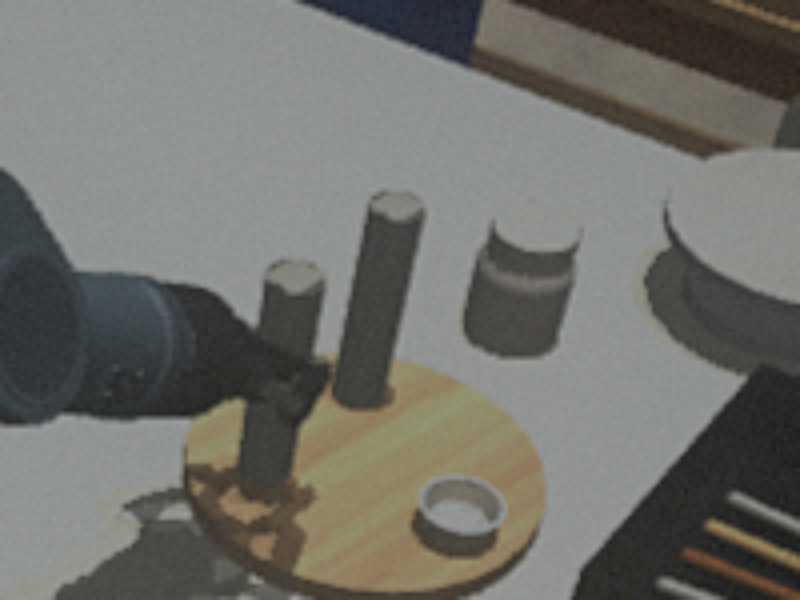

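Predicted ends are (299,266) and (266,463) in the crop. I observe about (295,277) and (266,473), so it is upright. I lower to contact.

```bash
python3 -m creep '[0,0,-0.007,0,0,0,-1, 0,0,-0.013,0,0,0,-1, 0,0,-0.0145,0,0,0,-1, 0,0,-0.0145,0,0,0,-1]'
python3 -m creep '[0,0,-0.001,0,0,0,-1, 0,0,-0.0015,0,0,0,-1]'
python3 -m creep '[0,0,-0.001,0,0,0,-1, 0,0,-0.001,0,0,0,-1]'
```

```text
clock: 23.2
tool_pos: [0.5496, 0.1807, 0.0969]
ee_rot: [-89.9, 59.8, -97.5]
force: [-0.7, -2.3, 3.0]
width: 0.384
clock: 23.4
tool_pos: [0.5497, 0.1812, 0.0968]
ee_rot: [-89.9, 60.0, -97.4]
force: [-3.6, -5.6, 13.3]
width: 0.383
clock: 23.6
tool_pos: [0.5498, 0.1815, 0.0968]
ee_rot: [-89.8, 60.1, -97.3]
force: [-3.6, -7.7, 17.6]
width: 0.382
```

Contact at 0.0968. I undo the press, release, check and retreat.

```bash
python3 -m creep '[0,0,0.0015,0,0,0,-1, 0,0,0.0025,0,0,0,-1, 0,0,0.0025,0,0,0,-1]'; python3 s.py
python3 -m creep '[0,0,0,0,0,0,0.2, 0,0,0,0,0,0,0.5, 0,0,0,0,0,0,1, 0,0,0,0,0,0,1, 0,0,0,0,0,0,1]'
python3 fl.py 14;python3 -c "
import cv2
p=cv2.imread('pics/s14.png')[20:170,260:460];cv2.imwrite('pics/s14c.png',cv2.resize(p,(800,600)))"
```

```text
clock: 23.9
tool_pos: [0.5495, 0.1807, 0.0969]
ee_rot: [-89.9, 59.8, -97.4]
force: [0.1, -2.3, 3.6]
width: 0.383
t 23.9 pos [0.5495 0.1807 0.0969] rot [-89.9  59.8 -97.4] q [ 26.  51. -25. 112. -66.  46.  60.] w 0.383
F [ 0.14 -2.32  3.6 ] M [-0.603 -0.022 -0.005] M about jaw axis -0.595 jaw [ 0.99 -0.13  0.  ] toolx [-0.07 -0.5  -0.86] tooly [ 0.11  0.86 -0.5 ]
clock: 24.4
tool_pos: [0.5493, 0.1807, 0.0964]
ee_rot: [-90.0, 59.8, -97.5]
force: [0.2, 0.0, -1.0]
width: 0.998
scene 0.88 [356.  92.] min [0.5291 0.2648 0.0164] med [0.5527 0.2718 0.1078] max [0.5642 0.3208 0.1713]
  axis [ 0.111 -0.317  0.942] tilt 19.7
scene 0.62 [ 88. 265.] min [ 0.3148 -0.499   0.0091] med [ 0.3912 -0.4745  0.0304] max [ 0.4575 -0.4474  0.0357]
scene 0.58 [330. 110.] min [0.5105 0.1428 0.0162] med [0.5538 0.1509 0.1312] max [0.5657 0.1929 0.1715]
  axis [ 0.144 -0.258  0.955] tilt 17.2
top 0.96 [131. 178.] min [0.529  0.1461 0.0782] med [0.5414 0.1555 0.1576] max [0.5595 0.1782 0.1737]
  axis [0.098 0.154 0.983] tilt 10.5
top 0.86 [ 83. 184.] min [0.5276 0.2656 0.0285] med [0.541  0.2719 0.1335] max [0.5594 0.2959 0.1731]
  axis [0.038 0.072 0.997] tilt 4.7
top 0.83 [392. 232.] min [ 0.391  -0.4769  0.0156] med [ 0.4206 -0.4568  0.0326] max [ 0.4506 -0.4419  0.0369]
top 0.48 [202. 113.] min [ 7.108e-01 -1.400e-02  2.000e-04] med [0.7452 0.0141 0.0308] max [0.7643 0.0387 0.0621]
```

View pics/s14c.png

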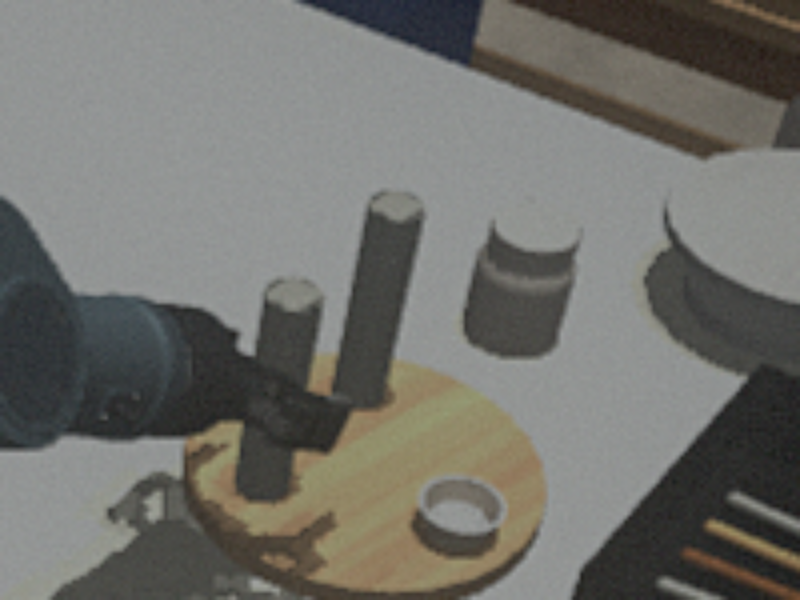

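```bash
python3 -m creep '[-0.0011,-0.0086,0.005,0,0,0,1, -0.0034,-0.0257,0.015,0,0,0,1, -0.0057,-0.043,0.025,0,0,0,1, -0.008,-0.06,0.035,0,0,0,1, -0.0114,-0.0858,0.05,0,0,0,1, -0.015,-0.115,0.08,0,0,0,1, -0.015,-0.15,0.12,0,0,0,1, -0.015,-0.17,0.13,0,0,0,1]'
python3 -m creep '[0,0,0,0,0,0,1, 0,0,0,0,0,0,1, 0,0,0,0,0,0,1, 0,0,0,0,0,0,1, 0,0,0,0,0,0,1, 0,0,0,0,0,0,1, 0,0,0,0,0,0,1, 0,0,0,0,0,0,1]'
python3 s.py;python3 fl.py 15; python3 - <<'E'
from h import *
for xy in((.546,.284),(.547,.164)): print(proj("scene",[[*xy,.172],[*xy,.018]]).round(1).tolist())
p=cv2.imread('pics/s15.png')[20:170,260:460];cv2.imwrite('pics/s15c.png',cv2.resize(p,(800,600)))
a,b=[cv2.imread('pics/'+f) for f in('top0.png','t15.png')]
cv2.imwrite('pics/tt.png',cv2.resize(np.hstack([a,b]),(800,300)))
E
```

```text
clock: 25.4
tool_pos: [0.5353, 0.0071, 0.2298]
ee_rot: [-89.5, 59.6, -97.2]
force: [0.9, -0.3, -0.7]
width: 0.997
clock: 26.2
tool_pos: [0.5343, 0.0107, 0.2265]
ee_rot: [-90.0, 59.8, -97.5]
force: [-0.2, 0.4, 0.4]
width: 1.001
t 26.2 pos [0.5343 0.0107 0.2265] rot [-90.   59.8 -97.5] q [ 37.  38. -16. 106. -52.  69.  48.] w 1.001
F [-0.19  0.39  0.42] M [-0.91   0.11  -0.035] M about jaw axis -0.917 jaw [ 0.99 -0.13  0.  ] toolx [-0.07 -0.5  -0.86] tooly [ 0.11  0.86 -0.5 ]
scene 0.93 [ 86. 266.] min [ 0.313  -0.5001  0.0009] med [ 0.3911 -0.4751  0.03  ] max [ 0.4574 -0.4469  0.0357]
scene 0.66 [353.  93.] min [0.5339 0.2644 0.0269] med [0.5532 0.2709 0.1078] max [0.564  0.2907 0.171 ]
  axis [-0.019  0.034  0.999] tilt 2.2
top 0.86 [132. 181.] min [0.5289 0.1435 0.0321] med [0.5412 0.1519 0.146 ] max [0.5592 0.1769 0.1732]
  axis [0.043 0.097 0.994] tilt 6.1
top 0.63 [ 80. 187.] min [0.5274 0.2654 0.0206] med [0.541  0.2723 0.13  ] max [0.5605 0.2984 0.1731]
  axis [ 0.003 -0.005  1.   ] tilt 0.3
[[359.0, 70.5], [349.2, 118.3]]
[[333.4, 92.4], [325.3, 140.7]]
```

View pics/s15c.png

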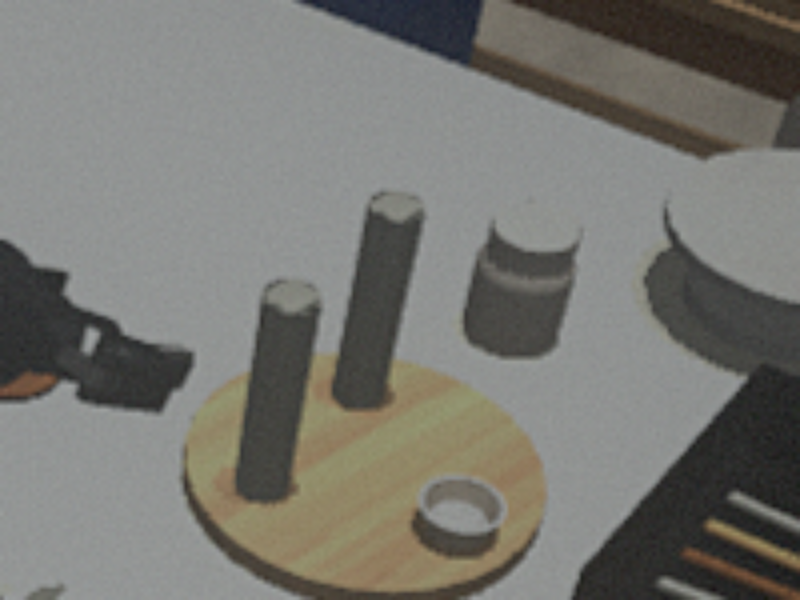

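View pics/tt.png

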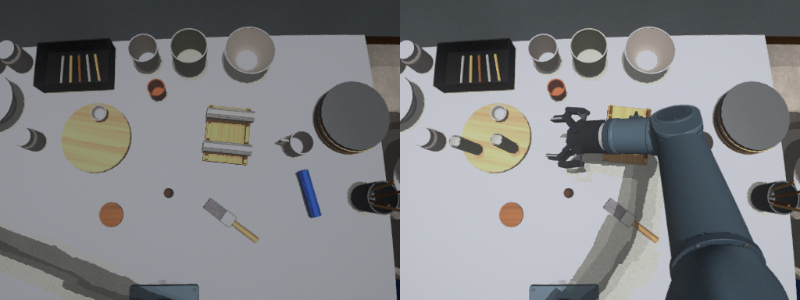

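Both floats stand free and steady, more than a second after release: crop (395,205) to (362,395) and (292,292) to (265,490). The dish, cup, stamp, rib and brush are where they were, and the arm touches nothing. I hand in the job.

```bash
python3 -c "
from workcell import bot
print(bot.close_job())"
```

```text
the job is handed in; nothing more can be done
None
```

Both floats now stand upright on the bat, heavy end down and released. I handed the job in at about 26 s.

- **Feeling the weight:** I lifted each float level and read the wrist moment, about +0.09 and +0.10 N·m. For both, the heavy end was the one toward world -y.
- **Placing:** I set each back in the rack and took it again with the hand leaning toward the light end. I then turned it 90° and lowered it onto the bat, far float first.
- **Last checks:** Both tops are at z ≈ 0.172 m, as they should be. Both floats stayed standing after I backed off, the second for over 1 s. In the before-and-after top pictures the dish, cup, stamp, rib and brush have not moved. The blue look-alike is hidden by the arm there, but the scene camera finds it where it was.
- **Disagreements:** The depth-fitted tilts scattered up to 6° in the last top view (10° and more while the hand was still around the floats). I put this down to fitting only the visible side, since the outlines matched vertical floats to a few pixels. The last scene view did not detect the second float, but it shows plainly in the picture and the top camera found it. The second float touched down 2.5 mm higher than the first, probably from a slightly different grip point.

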